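Sweep loose nuts into the parts fence

TASK

Clear the cutting mat: sweep the three loose hex nuts across it into the three-sided parts fence, through its open side, until all three lie completely inside. Use the fingertips like a broom and slide the nuts along the mat at a steady pace; do not pick them up or flick them. Leave the solder spool, the jar and the screwdriver where they are.

Things in the scene. Friction and masses are not known exactly. Their poses are not given: they have to be found in the camera images.
- nut1: loose steel hex nut lying flat, 24 mm across flats, 27.7 mm across corners, 13 mm high, 16 mm hole, about 33 g; one of three alike. Origin: centre of its underside, z up
- nut2: loose steel hex nut lying flat, 24 mm across flats, 27.7 mm across corners, 13 mm high, 16 mm hole, about 33 g; one of three alike. Origin: centre of its underside, z up
- nut3: loose steel hex nut lying flat, 24 mm across flats, 27.7 mm across corners, 13 mm high, 16 mm hole, about 33 g; one of three alike. Origin: centre of its underside, z up
- fence: parts fence: a bare aluminium strip bent to a U and fixed to the mat, without a floor. Clear inside 160 mm wide (along its y) and 100 mm deep (along its x), walls 3 mm thick and 25 mm high. Origin: on the mat at the centre of the clear inside; its x points from the open side (x = -50 mm) to the back wall (x = +50 mm), side walls at y = -80 and +80 mm; z up. The open side faces roughly to the robot
- mat: green cutting mat fixed to the bench, 420 mm (x) by 620 mm (y), 3 mm thick: its upper face, on which everything lies, is 3 mm above the bench. Origin: centre of its underside
- spool: bystander: small solder spool standing upright, black flanges 40 mm in diameter, 33 mm high. Origin: centre of its underside
- jar: bystander: closed amber glass jar with a white cap, 40 mm in diameter, 45 mm high. Origin: centre of its underside
- screwdriver: bystander: screwdriver, about 180 mm long, lying on the mat beside the fence. Its x axis runs along it from handle to tip; origin near its middle

How it is judged:
By the outcome, as a careful person would: the job done as asked, in the order asked, and still so for the second after the job is handed in, with the robot touching nothing.
It also fails if it takes over 72 s, if anything falls off the work surface, if the arm or the gripper's body presses on something with over 40 N, if the wrist force passes 120 N, or if a joint passes its speed limit or range.

ROBOT

A 6-joint arm with a two-finger parallel gripper is mounted at the origin on the work surface. World frame = base frame: x ahead of the robot, y to its left, z up, the work surface at z = 0. Lengths are in mm, angles in rad, forces in N, time in s.
With the tool pointing down it reaches from about 250 to 725 mm from the base axis. Payload 9.7 kg.
Tool frame: the origin (TCP) lies midway between the tips of the shut fingers; the grasp point (between the pads) lies 19 mm behind it; z points along the fingers, y is the direction in which the jaws open and shut (so a half turn about z gives the same grasp; the last joint's range is limited). The gripper opens to 85 mm and grips with 20 to 120 N. Pads are 22 mm wide; open, the fingers measure 114 mm over their backs; the gripper's body (76 mm by 85 mm) begins 54 mm behind the grasp point. The pads swing forward as they close: fully open they stand 13 mm farther back than shut.
Start: joints at [-1.258, 0.087, 0.176, 1.66, 0, 1.571], TCP at [169.245, -523.31, 231.284] pointing down, gripper open.
Joint ranges: [-3.13, 3.13], [-0.85, 1.81], [-1.15, 1.24], [-2.2, 2.28], [-1.44, 1.52], [-3.14, 3.14]. Speed limits (rad/s): [2.22, 2.22, 2.57, 3.14, 3.14, 3.14].

INTERFACE

Orientations are given as a rotation vector (axis times angle).
In Python, from cell import monitor, vision, finish_job gives the robot as it stands.
- The arm moves only by the tool play_rows, never from a script. Its argument "steps" is text: rows parted by semicolons, each of 6 numbers parted by spaces: the shift along the world's x, y, z in units of 100 mm (1.0 is 100 mm), then the turn, a rotation vector about the world's x, y, z in units of 360 degrees (1.0 is 360 degrees). A call has 1 to 20 rows; each row shifts and turns the commanded pose from where the row before left it; what a row does not reach is not made up. A row lasts 1/8 s, in which the tool goes at most 62.5 mm and 10.7 degrees, less where a joint would pass 70% of its speed; a pose out of reach is approached as far as the arm can. A call with a number of a shift or a turn outside -1 to 1 is refused whole. A call with a gripper value outside its range is refused whole. "hand" is the opening, from -1 (shut) to 1 (fully open), set as the call begins (left out, the last holds). The fingers move at their own pace and stop on an object; the grip force is fixed at half the most. Time passes only in rows, so rows that do not move let the fingers close. It gives the time, the measured TCP pose, the force and the opening at its end, in the units of the state.
- monitor.read_state(): the state, without advancing time (a new reading comes with each control period).
- vision.read_camera(name): name is "side" or "top" or "wrist"; returns the picture (420x560x3 uint8, red, green, blue); there is no depth.
- vision.camera_params(name): a dict with "intrinsics" (3x3 intrinsics, pixels), "dist" ([k1, k2, p1, p2, k3] as OpenCV has them; the pictures are not rectified), "rvec" (rotation vector, rad) and "tvec" (3), from world to camera coordinates, as OpenCV has them. Camera axes: x right, y down, z forward; pixel columns grow to the right and rows downward; lengths in mm; the calibration is good to about 2 mm. A picture is of the moment at which its call begins: read the wrist's pose just before it. camera_params takes no time and is no camera call; for the wrist camera it gives the pose at the moment of the call.
- finish_job(): hands the job in, once; it reports no verdict.
The state is a dict: "clock": time; "qpos": joint angles; "joint_vel": joint speeds; "joint_efforts": joint torques, N m; "eef_pos": TCP position; "eef_rot": TCP orientation; "contact_force": force on the tool from outside, world axes, zero at the start; "moment": the same for the moment, N m; "gripper_width": finger opening in mm.
Only numpy, scipy, OpenCV 4.12 (cv2) and the standard library are available. Lean on these libraries where they do the work, as an engineer would, in place of code of your own. Each camera call takes 0.05 s, during which the arm holds its last target.

## Working session

There is one attempt and no reset: what is moved stays moved. The work goes in short steps, Python scripts to look and compute and a tool call to move; the robot and the scene stay as the last step left them, time stands still between calls to the robot, and variables do not carry over. Pictures are saved under pics/ and viewed, and the job is handed in when it is done.

Besides the shell and the picture viewer there is one more tool, called after ">>>" by a JSON object that holds its "op" and its "data", one argument or row to a line. play_rows: Moves the arm, as the interface text tells. Its arguments: {"type":"object","properties":{"steps":{"type":"string"},"hand":{"type":"number"}},"required":["steps"]}

```bash
mkdir -p pics; ls; python3 - <<'E'
from cell import monitor, vision
import cv2
s=monitor.read_state();print(s)
for n in("top","side"):
    im=vision.read_camera(n);cv2.imwrite(f"pics/{n}0.png",im[:,:,::-1]);p=vision.camera_params(n);print(n,p)
E
```

```text
pics
{'clock': 0.0, 'qpos': array([-1.25800343e+00,  8.74806546e-02,  1.75126707e-01,  1.65983420e+00,
       -1.12755782e-05,  1.57082202e+00]), 'joint_vel': array([ 0.00149601, -0.00108538,  0.0015759 , -0.00048304, -0.0006392 ,
       -0.00180735]), 'joint_efforts': array([-2.27400749e-03, -5.20392072e+01,  4.64801180e+01,  1.64211314e-02,
       -1.27122858e-04,  5.30983641e-06]), 'eef_pos': array([ 169.1659837 , -523.08059656,  230.56796582]), 'eef_rot': array([-3.10189941e+00, -4.89079668e-01,  3.57900014e-04]), 'contact_force': array([ 0.14618747,  0.37466695, -0.04230821]), 'moment': array([-0.01413992,  0.01338183, -0.01040613]), 'gripper_width': 85.52876788930176}
top {'intrinsics': array([[519.79974349,   0.        , 287.20500457],
       [  0.        , 519.79974349, 207.34183268],
       [  0.        ,   0.        ,   1.        ]]), 'dist': array([-0.10828048,  0.        ,  0.        ,  0.        ,  0.        ]), 'rvec': array([ 2.17633683, -2.18166051,  0.10297042]), 'tvec': array([-23.82714222, 523.75170833, 970.896431  ])}
side {'intrinsics': array([[495.78046317,   0.        , 281.7977975 ],
       [  0.        , 495.78046317, 212.85222711],
       [  0.        ,   0.        ,   1.        ]]), 'dist': array([-0.03591789,  0.        ,  0.        ,  0.        ,  0.        ]), 'rvec': array([ 2.27621397, -0.5613078 ,  0.21083205]), 'tvec': array([-478.556093  ,  189.09686848,  746.31765568])}
```

View pics/top0.png

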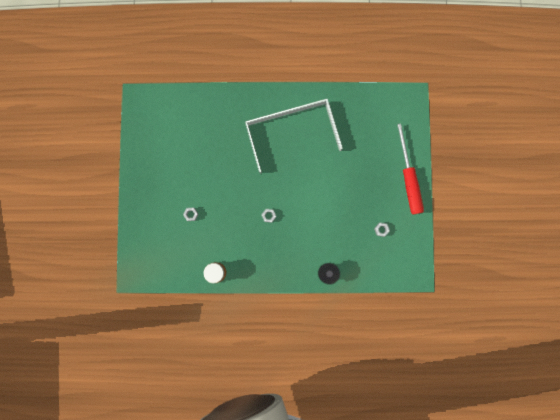

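View pics/side0.png

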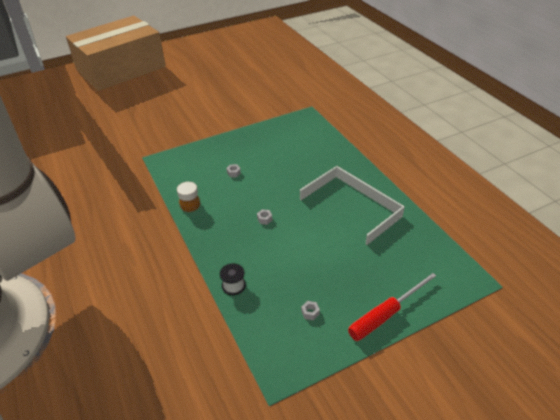

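The top view has world +x up and +y to the left. The nuts are at about (190,214), (269,215) and (382,229) px. The fence back wall runs from (248,123) to (327,101), and its arms end at (261,171) and (341,149). The jar is at (214,273), the spool at (329,273) and the screwdriver at about (410,175).

```bash
cat > h.py <<'E'
from cell import monitor, vision
import cv2, numpy as np
def ray(n,px,z,p=None):
    p=p or vision.camera_params(n)
    R=cv2.Rodrigues(p["rvec"])[0];c=-R.T@p["tvec"]
    u=cv2.undistortPoints(np.array(px,float).reshape(-1,1,2),p["intrinsics"],p["dist"])[:,0]
    d=np.c_[u,np.ones(len(u))]@R
    return (c+d*((z-c[2])/d[:,2])[:,None])[:,:2]
def bright(im,thr=(0,0,110,70,255)):
    hsv=cv2.cvtColor(im,cv2.COLOR_RGB2HSV)
    return cv2.inRange(hsv,(0,0,110),(180,75,255))
def blobs(im,x0=115,x1=437,y0=85,y1=290):
    m=bright(im);k=np.zeros_like(m);k[y0:y1,x0:x1]=m[y0:y1,x0:x1]
    out=[]
    for c in cv2.findContours(k,cv2.RETR_EXTERNAL,cv2.CHAIN_APPROX_NONE)[0]:
        a=cv2.contourArea(c)
        if a<25: continue
        M=cv2.moments(c);out.append((a,(M['m10']/M['m00'],M['m01']/M['m00']),cv2.boundingRect(c),c))
    return out
E
python3 - <<'E'
from h import *
im=cv2.imread("pics/top0.png")[:,:,::-1].copy()
for a,c,b,k in blobs(im):
    print(a,np.round(c,1),b,ray("top",[c],16)[0].round(1))
    if a>300 : 
        ap=cv2.approxPolyDP(k,2.5,True)[:,0];print(ap.tolist(),ray("top",ap,28).round(0).tolist())
m=cv2.cvtColor(im,cv2.COLOR_RGB2HSV)
print("spool",ray("top",[(329,273)],36),"jar",ray("top",[(214,273)],48))
print("sd",ray("top",[(401,125),(409,168),(417,212),(423,210)],12).round())
print("mat",ray("top",[(123,83),(429,83),(434,292),(117,292)],3).round())
cv2.imwrite("pics/crop0.png",cv2.resize(im[80:300,110:440,::-1],None,fx=2.4,fy=2.4,interpolation=cv2.INTER_CUBIC))
E
```

```text
325.5 [213.  272.7] (203, 262, 21, 22) [399.2 117. ]
[[212, 262], [205, 266], [203, 275], [208, 282], [216, 283], [223, 276], [223, 270]] [[420.0, 117.0], [412.0, 131.0], [395.0, 134.0], [382.0, 125.0], [380.0, 110.0], [393.0, 96.0], [405.0, 96.0]]
192.5 [122.4 278. ] (117, 256, 16, 34) [388.4 292.5]
161.5 [381.7 229.2] (374, 222, 16, 15) [ 481.6 -207.3]
145.5 [268.4 215.2] (261, 208, 16, 15) [509.3  11. ]
142.5 [190.  213.7] (183, 207, 15, 14) [512.3 162.4]
136.0 [403.1 144.7] (397, 123, 13, 45) [ 647.4 -253.1]
695.0 [294.4 122. ] (245, 98, 98, 76) [692.4 -39.7]
[[326, 98], [245, 121], [260, 173], [248, 127], [252, 123], [324, 103], [341, 150]] [[737.0, -101.0], [691.0, 56.0], [589.0, 27.0], [680.0, 50.0], [687.0, 43.0], [727.0, -97.0], [634.0, -129.0]]
spool [[ 398.96895585 -102.95392802]] jar [[399.86670224 110.78553961]]
sd [[ 688. -251.]
 [ 602. -265.]
 [ 515. -278.]
 [ 519. -290.]]
mat [[ 779.  307.]
 [ 778. -313.]
 [ 359. -311.]
 [ 361.  307.]]
```

View pics/crop0.png

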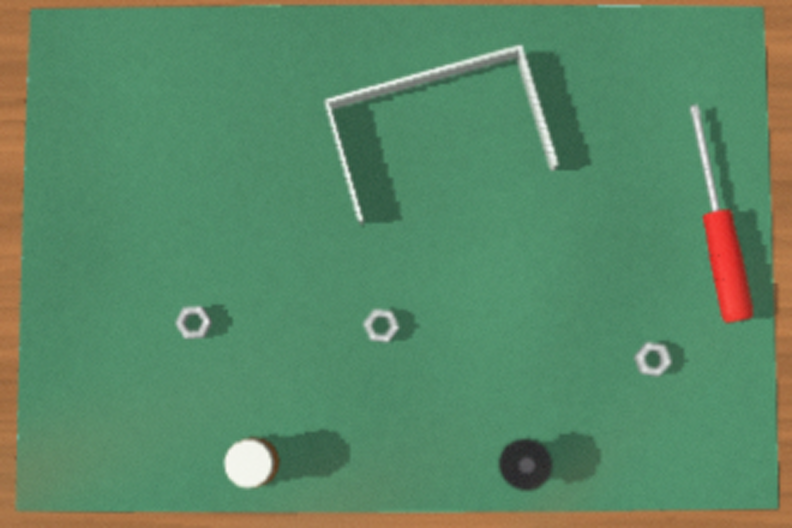

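>>> {"op": "play_rows", "data": {
  "steps": "0.1 0.2 0 0 0 -0.0056;0.18 0.34 -0.07 0 0 -0.0056;0.18 0.34 -0.07 0 0 -0.0056;0.18 0.34 -0.07 0 0 -0.0056;0.18 0.34 -0.07 0 0 -0.0056;0.18 0.34 -0.07 0 0 -0.0056;0.18 0.34 -0.07 0 0 -0.0056;0.18 0.34 -0.07 0 0 -0.0056;0.18 0.34 -0.07 0 0 -0.0056;0.18 0.34 -0.07 0 0 -0.0056;0.18 0.34 -0.07 0 0 -0.0056;0.18 0.34 -0.07 0 0 -0.0056;0.18 0.34 -0.07 0 0 -0.0056;0.18 0.34 -0.07 0 0 -0.0056;0.18 0.34 -0.07 0 0 -0.0056;0.18 0.34 -0.07 0 0 -0.0056;0.11 0.16 -0.05 0 0 0;0 0 0 0 0 0",
  "hand": -0.58
}}

```text
clock: 2.35
eef_pos: [447.3, -54.0, 120.7]
eef_rot: [-3.074, 0.24, -0.004]
contact_force: [-0.2, -0.1, 0.0]
gripper_width: 17.7
```

```bash
python3 - <<'E'
from h import *
s=monitor.read_state();print(s['clock'],s['qpos'].round(3),s['eef_pos'].round(1),s['eef_rot'].round(3),s['gripper_width'],s['contact_force'].round(1))
im=vision.read_camera("wrist");cv2.imwrite("pics/w1.png",im[:,:,::-1])
E
```

```text
2.35 [-0.157 -0.163 -0.281  1.455  0.058  3.141] [447.3 -54.  120.7] [-3.074  0.24  -0.004] 17.70550296764383 [-0.2 -0.1  0. ]
```

View pics/w1.png

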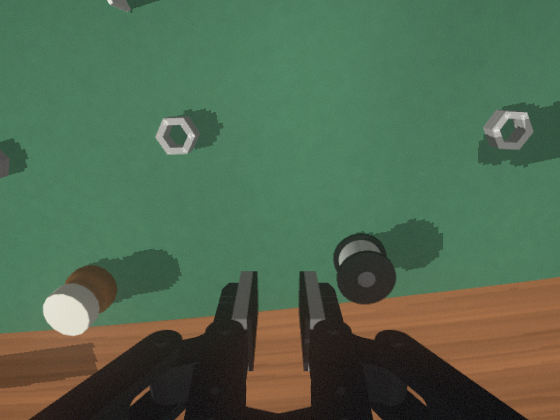

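The wrist shows both finger pads about 18 mm apart, with a nut near (177,136) and another near (508,130). Joint 6 reached its limit, so its sign convention is clear now. I'll take the right-hand nut first, because it needs less turning.

>>> {"op": "play_rows", "data": {
  "steps": "0 -0.19 0 0 0 0.014;0 -0.19 0 0 0 0.014;0 -0.19 0 0 0 0.014;0 -0.19 0 0 0 0.014;0 -0.19 0 0 0 0.014;0 -0.19 0 0 0 0.014;0 -0.19 0 0 0 0.014;0 -0.19 0 0 0 0.014;-0.02 -0.19 0 0 0 0.014;-0.02 -0.16 0 0 0 0.014;0 0 -0.25 0 0 0;0 0 -0.25 0 0 0;0 0 -0.25 0 0 0;0 0 -0.2 0 0 0;0 0 -0.1 0 0 0;0 0 0 0 0 0"
}}

```text
clock: 4.4
eef_pos: [442.9, -240.7, 16.3]
eef_rot: [-2.887, -1.093, 0.034]
contact_force: [0.2, 0.2, 0.9]
gripper_width: 17.5
```

```bash
python3 - <<'E'
from h import *
s=monitor.read_state();print(s['clock'],s['qpos'].round(3),s['eef_pos'].round(1),s['eef_rot'].round(3),s['gripper_width'],s['contact_force'].round(1))
im=vision.read_camera("wrist");cv2.imwrite("pics/w2.png",im[:,:,::-1])
im=vision.read_camera("side");cv2.imwrite("pics/s2.png",cv2.resize(im[180:400,180:480,::-1],None,fx=2.5,fy=2.5))
E
```

```text
4.4 [-0.508  0.061 -0.27   1.295  0.018  1.909] [ 442.9 -240.7   16.3] [-2.887 -1.093  0.034] 17.49891656723921 [0.2 0.2 0.9]
```

View pics/w2.png

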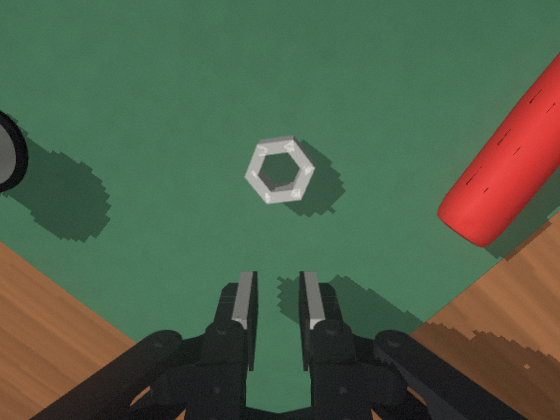

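View pics/s2.png

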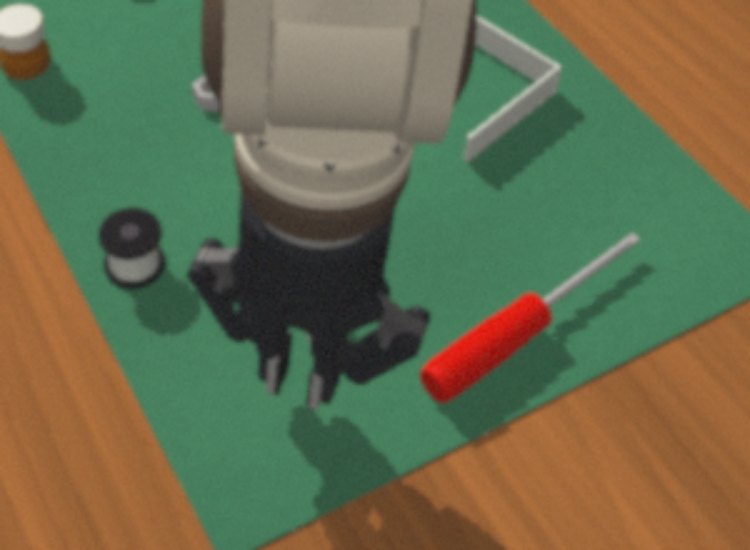

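```bash
python3 - <<'E'
from h import *
s=monitor.read_state()
from scipy.spatial.transform import Rotation as R_
Rt=R_.from_rotvec(s['eef_rot']).as_matrix();o=s['eef_pos'];print(Rt.round(3))
p=vision.camera_params("side");R=cv2.Rodrigues(p["rvec"])[0];c=-R.T@p["tvec"]
for q in [(362,382),(315,407),(427,318),(272,392),(190,270),(232,340)]:
    u=cv2.undistortPoints(np.array([[[180+q[0]/2.5,180+q[1]/2.5]]],float),p["intrinsics"],p["dist"])[0,0]
    d=R.T@np.r_[u,1]; cl=Rt.T@(c-o); dl=Rt.T@d
    for x in(-11,0,11): print(q,x,(cl+dl*(x-cl[0])/dl[0]).round(0))
E
```

```text
[[ 0.749  0.662 -0.038]
 [ 0.663 -0.748  0.042]
 [-0.001 -0.057 -0.998]]
(362, 382) -11 [-11.  38. -45.]
(362, 382) 0 [  0.  36. -28.]
(362, 382) 11 [ 11.  34. -10.]
(315, 407) -11 [-11.  14.  -4.]
(315, 407) 0 [ 0. 11. 15.]
(315, 407) 11 [11.  9. 34.]
(427, 318) -11 [ -11.   64. -121.]
(427, 318) 0 [   0.   63. -105.]
(427, 318) 11 [ 11.  62. -90.]
(272, 392) -11 [-11. -13.  -3.]
(272, 392) 0 [  0. -16.  16.]
(272, 392) 11 [ 11. -19.  35.]
(190, 270) -11 [-11. -63. -94.]
(190, 270) 0 [  0. -68. -78.]
(190, 270) 11 [ 11. -73. -61.]
(232, 340) -11 [-11. -38. -42.]
(232, 340) 0 [  0. -42. -24.]
(232, 340) 11 [ 11. -46.  -6.]
```

>>> {"op": "play_rows", "data": {
  "steps": "0 0 0 -0.0067 -0.006 0;0 0 -0.06 0 0 0;0 0 -0.055 0 0 0;0.03 0.026 0 0 0 0;0.04 0.036 0 0 0 0;0.06 0.053 0 0 0 0;0.075 0.066 0 0 0 0;0.075 0.066 0 0 0 0;0.075 0.066 0 0 0 0;0.075 0.066 0 0 0 0;0.075 0.066 0 0 0 0;0.075 0.066 0 0 0 0;0.06 0.053 0 0 0 0;0.03 0.026 0 0 0 0"
}}

```text
clock: 6.25
eef_pos: [510.6, -181.3, 4.8]
eef_rot: [-2.936, -1.113, 0.002]
contact_force: [-0.6, 0.1, 0.6]
gripper_width: 17.9
```

```bash
python3 - <<'E'
from h import *
s=monitor.read_state();print(s['clock'],s['qpos'].round(3),s['eef_pos'].round(1),s['eef_rot'].round(3),s['gripper_width'],s['contact_force'].round(1))
im=vision.read_camera("wrist");cv2.imwrite("pics/w3.png",im[:,:,::-1])
E
```

```text
6.25 [-0.341  0.102 -0.248  1.223  0.     2.075] [ 510.6 -181.3    4.8] [-2.936e+00 -1.113e+00  2.000e-03] 17.929937541099314 [-0.6  0.1  0.6]
```

View pics/w3.png

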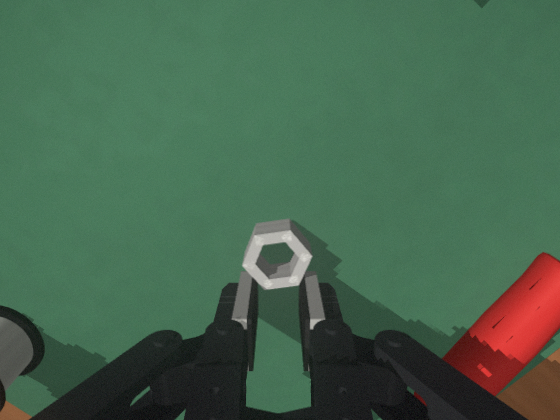

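>>> {"op": "play_rows", "data": {
  "steps": "0.0375 0.033 0 0 0 0;0.075 0.066 0 0 0 0;0.075 0.066 0 0 0 0;0.075 0.066 0 0 0 0;0.075 0.066 0 0 0 0;0.075 0.066 0 0 0 0;0.075 0.066 0 0 0 0;0.075 0.066 0 0 0 0;0.075 0.066 0 0 0 0;0.075 0.066 0 0 0 0;0.077 0.064 0 0 0 -0.0088;0.080 0.060 0 0 0 -0.0088;0.083 0.055 0 0 0 -0.0088;0.086 0.051 0 0 0 -0.0088;0.089 0.046 0 0 0 -0.0088;0.091 0.041 0 0 0 -0.0088;0.093 0.036 0 0 0 -0.0088;0.095 0.030 0 0 0 -0.0088;0.06 0.018 0 0 0 0;0.03 0.009 0 0 0 0"
}}

```text
clock: 8.8
eef_pos: [660.1, -77.7, 4.7]
eef_rot: [-3.109, -0.444, 0.001]
contact_force: [-0.6, -0.7, 0.8]
gripper_width: 17.9
```

```bash
python3 - <<'E'
from h import *
s=monitor.read_state();print(s['clock'],s['qpos'].round(3),s['eef_pos'].round(1),s['eef_rot'].round(3),s['gripper_width'],s['contact_force'].round(1))
im=vision.read_camera("wrist");cv2.imwrite("pics/w4.png",im[:,:,::-1])
E
```

```text
8.8 [-1.180e-01  3.860e-01  9.300e-02  1.279e+00  1.000e-03  2.740e+00] [660.1 -77.7   4.7] [-3.109e+00 -4.440e-01  1.000e-03] 17.883870514193383 [-0.6 -0.7  0.8]
```

View pics/w4.png

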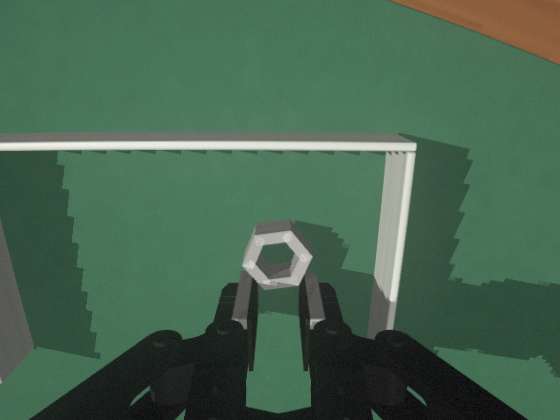

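Nut 3 is inside, at about (278,255) in the wrist view and clear of the walls. Next is the middle nut.

>>> {"op": "play_rows", "data": {
  "steps": "-0.1 -0.029 0 0 0 0;-0.28 -0.08 0 0 0 0;0 0 0.3 0 0 0;0 0 0.4 0 0 0;0 0 0.25 0 0 0;-0.107 0.076 0 0 0 0.0274;-0.107 0.076 0 0 0 0.0274;-0.107 0.076 0 0 0 0.0274;-0.107 0.076 0 0 0 0.0274;-0.107 0.076 0 0 0 0.0274;-0.107 0.076 0 0 0 0.0274;-0.107 0.076 0 0 0 0.0274;-0.107 0.076 0 0 0 0.0274;-0.107 0.076 0 0 0 0.0274;-0.107 0.076 0 0 0 0.0274;-0.107 0.076 0 0 0 0.0274;-0.107 0.076 0 0 0 0.0274;-0.107 0.076 0 0 0 0.0274;-0.107 0.076 0 0 0 0.0274;-0.107 0.076 0 0 0 0.0274"
}}

```text
clock: 11.35
eef_pos: [460.2, 25.0, 99.7]
eef_rot: [0.425, 3.112, -0.003]
contact_force: [-0.2, -0.7, -1.0]
gripper_width: 17.9
```

>>> {"op": "play_rows", "data": {
  "steps": "0 0 -0.2 0 0 0;0 0 -0.2 0 0 0;0 0 -0.2 0 0 0;0 0 -0.1 0 0 0;0 0 0 0 0 0"
}}

```text
clock: 11.98
eef_pos: [460.7, 25.0, 29.4]
eef_rot: [-0.434, -3.111, 0.003]
contact_force: [-0.2, -0.1, 0.1]
gripper_width: 17.8
```

```bash
python3 - <<'E'
from h import *
s=monitor.read_state();print(s['clock'],s['qpos'].round(3),s['eef_pos'].round(1),s['eef_rot'].round(3),s['gripper_width'],s['contact_force'].round(1))
from scipy.spatial.transform import Rotation as R_
Rt=R_.from_rotvec(s['eef_rot']).as_matrix();print(Rt.round(3))
im=vision.read_camera("wrist");cv2.imwrite("pics/w5.png",im[:,:,::-1])
im=vision.read_camera("top");cv2.imwrite("pics/t5.png",im[:,:,::-1])
E
```

```text
11.975 [ 0.055 -0.106 -0.406  1.271 -0.002  0.332] [460.7  25.   29.4] [-4.340e-01 -3.111e+00  3.000e-03] 17.843616058782494 [-0.2 -0.1  0.1]
[[-0.962  0.274 -0.001]
 [ 0.274  0.962 -0.002]
 [ 0.    -0.002 -1.   ]]
```

View pics/w5.png

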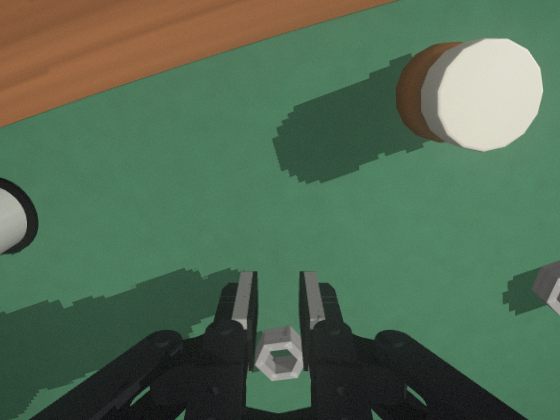

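View pics/t5.png

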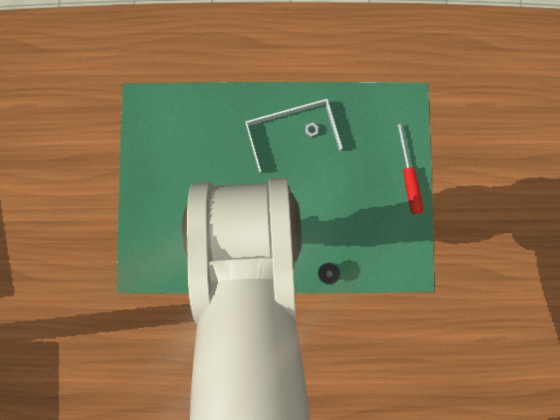

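>>> {"op": "play_rows", "data": {
  "steps": "0 0 -0.15 0 0 0;0 0 -0.095 0 0 0;0.038 -0.011 0 0 0 0;0.058 -0.016 0 0 0 0;0.077 -0.022 0 0 0 0;0.096 -0.027 0 0 0 0;0.096 -0.027 0 0 0 0;0.096 -0.027 0 0 0 0;0.096 -0.027 0 0 0 0;0.096 -0.027 0 0 0 0;0.096 -0.027 0 0 0 0;0.096 -0.027 0 0 0 0;0.096 -0.027 0 0 0 0;0.096 -0.027 0 0 0 0;0.096 -0.027 0 0 0 0;0.077 -0.022 0 0 0 0;0.058 -0.016 0 0 0 0;0.03 -0.009 0 0 0 0"
}}

```text
clock: 14.32
eef_pos: [591.5, -11.6, 5.2]
eef_rot: [0.434, 3.111, -0.003]
contact_force: [-0.7, 0.1, 0.2]
gripper_width: 17.7
```

```bash
python3 - <<'E'
from h import *
s=monitor.read_state();print(s['clock'],s['qpos'].round(3),s['eef_pos'].round(1),s['eef_rot'].round(3),s['gripper_width'],s['contact_force'].round(1))
im=vision.read_camera("wrist");cv2.imwrite("pics/w6.png",im[:,:,::-1])
im=vision.read_camera("side");cv2.imwrite("pics/s6.png",im[:,:,::-1])
E
```

```text
14.325 [-0.019  0.215 -0.119  1.237 -0.002  0.258] [591.5 -11.6   5.2] [ 4.340e-01  3.111e+00 -3.000e-03] 17.741138723653638 [-0.7  0.1  0.2]
```

View pics/w6.png

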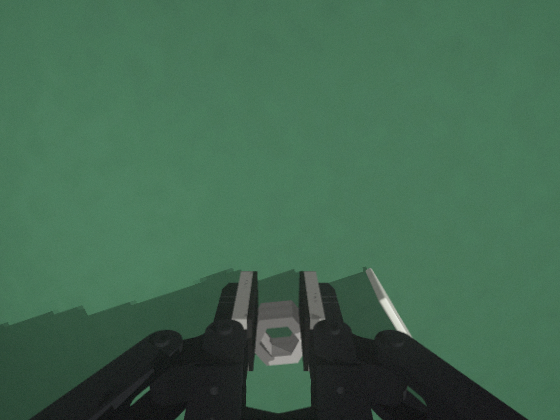

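View pics/s6.png

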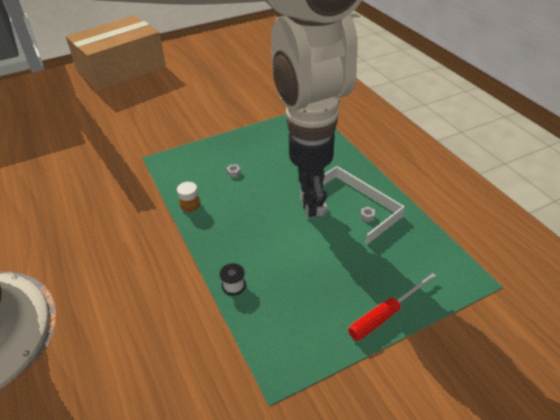

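The nut is cradled at (280,335), and the fence tip at (367,268) is clear of the finger. I'll continue.

>>> {"op": "play_rows", "data": {
  "steps": "0.04 -0.011 0 0 0 0;0.08 -0.023 0 0 0 0;0.096 -0.027 0 0 0 0;0.096 -0.027 0 0 0 0;0.096 -0.027 0 0 0 0;0.07 -0.02 0 0 0 0;0.04 -0.011 0 0 0 0;0 0 0 0 0 0;-0.05 0.014 0 0 0 0;-0.15 0.043 0 0 0 0;-0.15 0.043 0 0 0 0;0 0 0.3 0 0 0;0 0 0.4 0 0 0;0 0 0.25 0 0 0"
}}

```text
clock: 16.18
eef_pos: [607.9, -15.9, 102.6]
eef_rot: [0.433, 3.109, -0.002]
contact_force: [0.5, 0.7, 0.4]
gripper_width: 17.9
```

```bash
python3 - <<'E'
from h import *
s=monitor.read_state();print(s['clock'],s['qpos'].round(3),s['eef_pos'].round(1),s['eef_rot'].round(3),s['gripper_width'],s['contact_force'].round(1))
im=vision.read_camera("side");cv2.imwrite("pics/s7.png",im[:,:,::-1])
E
```

```text
16.175 [-0.025  0.213  0.069  1.425 -0.002  0.252] [607.9 -15.9 102.6] [ 4.330e-01  3.109e+00 -2.000e-03] 17.94364731873893 [0.5 0.7 0.4]
```

View pics/s7.png

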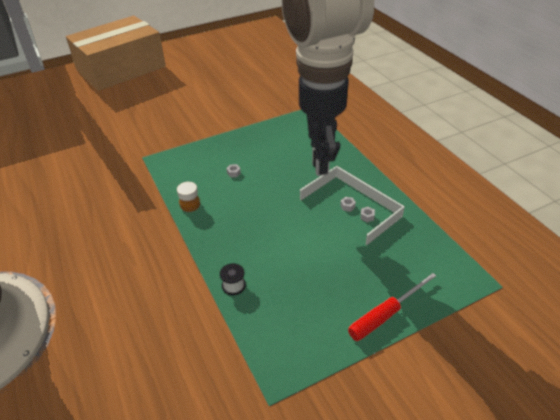

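Two nuts are inside, at (348,204) and (368,214) in the side view. The last nut is at (233,171).

>>> {"op": "play_rows", "data": {
  "steps": "-0.06 0.12 0 0 0 0;-0.125 0.268 0 0 0 -0.0218;-0.125 0.268 0 0 0 -0.0218;-0.125 0.268 0 0 0 -0.0218;-0.125 0.268 0 0 0 -0.0218;-0.125 0.268 0 0 0 -0.0218;-0.125 0.268 0 0 0 -0.0218;-0.125 0.268 0 0 0 -0.0218;-0.125 0.274 0 0 0 -0.0218;0 0 -0.2 0 0 0;0 0 -0.25 0 0 0;0 0 -0.2 0 0 0;0 0 -0.1 0 0 0;0 0 0 0 0 0"
}}

```text
clock: 17.98
eef_pos: [500.9, 210.8, 24.2]
eef_rot: [-1.99, -2.429, 0.005]
contact_force: [0.3, -0.2, 0.2]
gripper_width: 17.9
```

```bash
python3 - <<'E'
from h import *
s=monitor.read_state();print(s['clock'],s['qpos'].round(3),s['eef_pos'].round(1),s['eef_rot'].round(3),s['gripper_width'],s['contact_force'].round(1))
from scipy.spatial.transform import Rotation as R_
print(R_.from_rotvec(s['eef_rot']).as_matrix().round(3))
im=vision.read_camera("wrist");cv2.imwrite("pics/w8.png",im[:,:,::-1])
im=vision.read_camera("top");cv2.imwrite("pics/t8.png",im[:,:,::-1])
for b in blobs(im): print(b[0],np.round(b[1],1),ray("top",[b[1]],16).round(1))
E
```

```text
17.975 [ 0.398  0.096 -0.216  1.263 -0.     1.771] [500.9 210.8  24.2] [-1.99  -2.429  0.005] 17.883988695725474 [ 0.3 -0.2  0.2]
[[-0.197  0.98  -0.003]
 [ 0.98   0.197 -0.002]
 [-0.001 -0.004 -1.   ]]
326.5 [213.  272.7] [[399.2 117. ]]
1798.5 [130.5 262.6] [[418.2 277. ]]
145.5 [189.9 214. ] [[511.8 162.6]]
802.5 [144.1 197.4] [[544.3 252.8]]
145.5 [290.7 137.6] [[661.2 -32.4]]
130.5 [402.9 143.8] [[ 649.1 -252.9]]
147.5 [311.3 129.3] [[677.7 -72.8]]
722.0 [294.8 121.5] [[693.4 -40.4]]
```

View pics/w8.png

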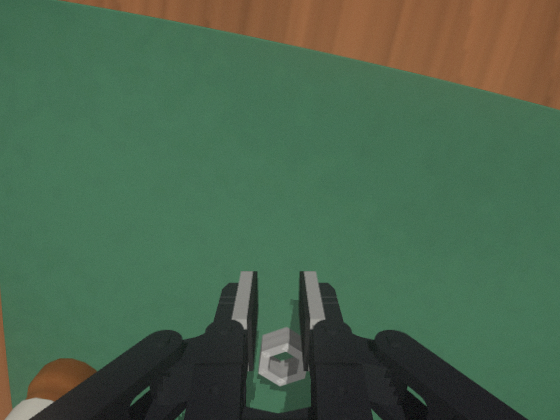

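View pics/t8.png

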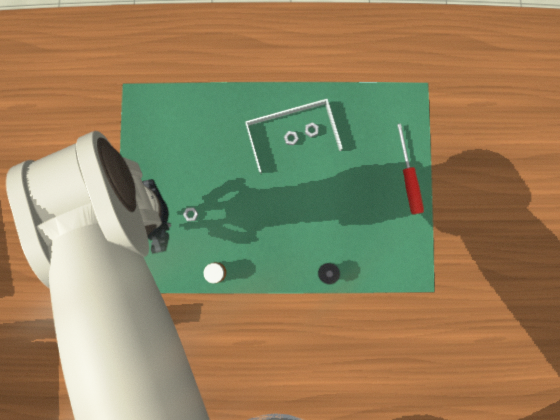

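>>> {"op": "play_rows", "data": {
  "steps": "0 0 -0.12 0 0 0;0 0 -0.072 0 0 0;0.008 -0.039 0 0 0 0;0.012 -0.059 0 0 0 0;0.016 -0.078 0 0 0 0;0.02 -0.098 0 0 0 0;0.02 -0.098 0 0 0 0;0.02 -0.098 0 0 0 0;0.02 -0.098 0 0 0 0;0.02 -0.098 0 0 0 0;0.02 -0.098 0 0 0 0;0.02 -0.098 0 0 0 0;0.02 -0.098 0 0 0 0;0.02 -0.098 0 0 0 0;0.02 -0.098 0 0 0 0;0.02 -0.098 0 0 0 0;0.02 -0.098 0 0 0 0;0.02 -0.098 0 0 0 0;0.02 -0.098 0 0 0 0;0.02 -0.098 0 0 0 0"
}}

```text
clock: 20.58
eef_pos: [535.7, 45.7, 6.1]
eef_rot: [-1.991, -2.43, 0.002]
contact_force: [-0.0, 0.1, 1.1]
gripper_width: 18.3
```

>>> {"op": "play_rows", "data": {
  "steps": "0.02 -0.098 0 0 0 0;0.02 -0.098 0 0 0 0;0.02 -0.098 0 0 0 0;0.016 -0.078 0 0 0 0;0.012 -0.059 0 0 0 0;0.006 -0.03 0 0 0 0;0 0 0 0 0 0;-0.01 0.05 0 0 0 0;-0.03 0.15 0 0 0 0;-0.03 0.15 0 0 0 0;0 0 0.3 0 0 0;0 0 0.35 0 0 0;0 0 0.25 0 0 0"
}}

```text
clock: 22.2
eef_pos: [538.1, 36.5, 97.8]
eef_rot: [1.99, 2.431, -0.001]
contact_force: [-0.6, 1.0, 0.2]
gripper_width: 17.8
```

```bash
python3 - <<'E'
from h import *
s=monitor.read_state();print(s['clock'],s['qpos'].round(3),s['eef_pos'].round(1),s['eef_rot'].round(3),s['gripper_width'],s['contact_force'].round(1))
im=vision.read_camera("side");cv2.imwrite("pics/s9.png",im[:,:,::-1])
im=vision.read_camera("top");cv2.imwrite("pics/t9.png",im[:,:,::-1])
for b in blobs(im): print(b[0],np.round(b[1],1),ray("top",[b[1]],16).round(1))
E
```

```text
22.2 [ 6.80e-02  5.20e-02 -1.18e-01  1.40e+00 -1.00e-03  1.44e+00] [538.1  36.5  97.8] [ 1.990e+00  2.431e+00 -1.000e-03] 17.768629440737794 [-0.6  1.   0.2]
46.5 [294.  137.1] [[662.1 -38.7]]
121.5 [402.7 142.9] [[ 651.  -252.5]]
138.5 [311.  129.1] [[678.1 -72.2]]
307.0 [322.7 117.7] [[701.  -95.4]]
23791.0 [220.9 193.9] [[550.7 103. ]]
```

View pics/s9.png

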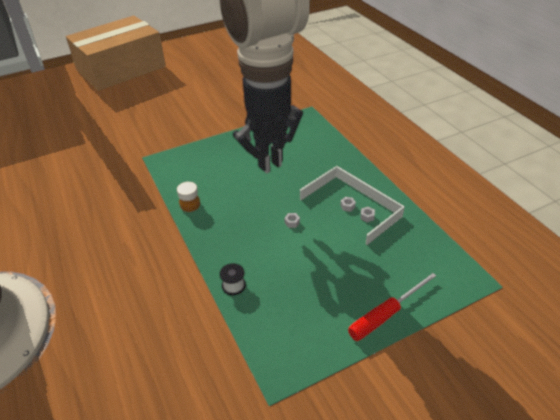

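View pics/t9.png

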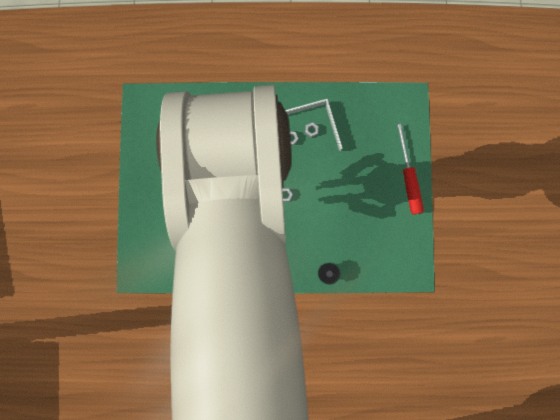

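```bash
python3 - <<'E'
from h import *
print(ray("side",[(292.3,219),(348,203.5),(368,213.5)],16).round(1))
E
```

```text
[[547.8 -23.3]
 [658.1 -36.3]
 [675.4 -76.2]]
```

>>> {"op": "play_rows", "data": {
  "steps": "-0.04 -0.08 0 0 0 -0.027;-0.04 -0.075 0 0 0 -0.027;-0.04 -0.075 0 0 0 -0.027;-0.04 -0.075 0 0 0 -0.027;-0.04 -0.075 0 0 0 -0.027;-0.04 -0.075 0 0 0 -0.027;-0.04 -0.075 0 0 0 -0.027;-0.04 -0.075 0 0 0 -0.027;-0.04 -0.075 0 0 0 -0.027;0 0 -0.2 0 0 0;0 0 -0.25 0 0 0;0 0 -0.2 0 0 0;0 0 -0.1 0 0 0;0 0 0 0 0 0"
}}

```text
clock: 24.05
eef_pos: [501.3, -32.4, 20.2]
eef_rot: [-3.117, -0.379, 0.004]
contact_force: [0.4, -0.1, -0.6]
gripper_width: 18.1
```

```bash
python3 - <<'E'
from h import *
s=monitor.read_state();print(s['clock'],s['qpos'].round(3),s['eef_pos'].round(1),s['eef_rot'].round(3),s['gripper_width'],s['contact_force'].round(1))
from scipy.spatial.transform import Rotation as R_
print(R_.from_rotvec(s['eef_rot']).as_matrix().round(3))
im=vision.read_camera("wrist");cv2.imwrite("pics/w10.png",im[:,:,::-1])
E
```

```text
24.05 [-6.500e-02  0.000e+00 -3.230e-01  1.250e+00  1.000e-03  2.834e+00] [501.3 -32.4  20.2] [-3.117 -0.379  0.004] 18.119042770994966 [ 0.4 -0.1 -0.6]
[[ 0.971  0.24  -0.003]
 [ 0.24  -0.971  0.002]
 [-0.002 -0.002 -1.   ]]
```

View pics/w10.png

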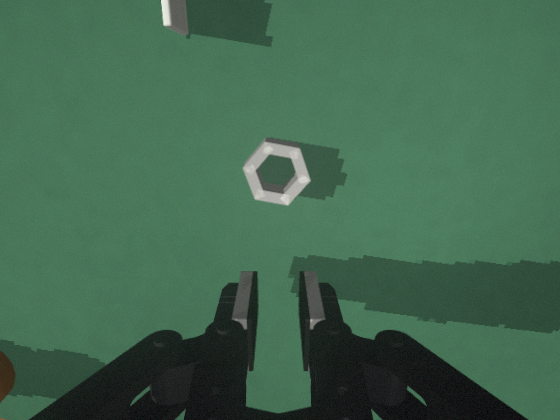

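>>> {"op": "play_rows", "data": {
  "steps": "0 0 -0.1 0 0 0;0 0 -0.052 0 0 0;0.039 0.01 0 0 0 0;0.058 0.014 0 0 0 0;0.078 0.019 0 0 0 0;0.097 0.024 0 0 0 0;0.097 0.024 0 0 0 0;0.097 0.024 0 0 0 0;0.097 0.024 0 0 0 0;0.097 0.024 0 0 0 0;0.097 0.024 0 0 0 0;0.097 0.024 0 0 0 0;0.097 0.024 0 0 0 0;0.097 0.024 0 0 0 0;0.078 0.019 0 0 0 0;0.058 0.014 0 0 0 0;0.03 0.007 0 0 0 0;0 0 0 0 0 0"
}}

```text
clock: 26.35
eef_pos: [623.5, -2.9, 5.9]
eef_rot: [-3.117, -0.379, 0.001]
contact_force: [0.2, -0.0, 0.6]
gripper_width: 17.9
```

```bash
python3 - <<'E'
from h import *
s=monitor.read_state();print(s['clock'],s['eef_pos'].round(1),s['gripper_width'],s['contact_force'].round(1))
im=vision.read_camera("wrist");cv2.imwrite("pics/w11.png",im[:,:,::-1])
E
```

```text
26.35 [623.5  -2.9   5.9] 17.856576302521347 [ 0.2 -0.   0.6]
```

View pics/w11.png

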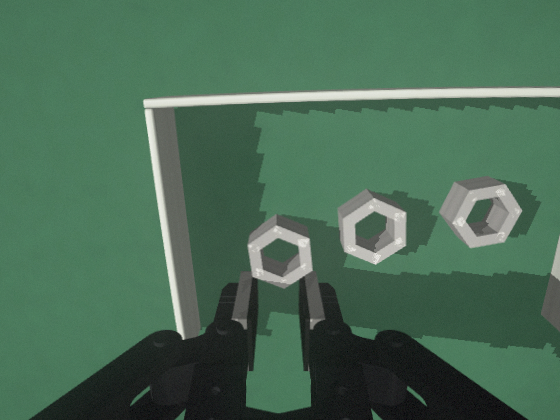

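All three nuts are inside, at (280,255), (373,230) and (482,212). I'll retreat and check.

>>> {"op": "play_rows", "data": {
  "steps": "-0.04 -0.01 0 0 0 0;-0.1 -0.025 0 0 0 0;-0.2 -0.05 0 0 0 0;-0.15 -0.037 0 0 0 0;0 0 0.2 0 0 0;0 0 0.4 0 0 0;0 0 0.4 0 0 0;-0.3 0 0.2 0 0 0;-0.4 0 0.2 0 0 0;-0.5 0 0.1 0 0 0;-0.5 0 0 0 0 0;-0.4 0 0 0 0 0;-0.2 0 0 0 0 0;0 0 0 0 0 0"
}}

```text
clock: 28.15
eef_pos: [343.4, -15.1, 156.2]
eef_rot: [-3.117, -0.379, -0.002]
contact_force: [-0.3, 0.3, 0.5]
gripper_width: 17.9
```

```bash
python3 - <<'E'
from h import *
s=monitor.read_state();print(s['clock'],s['eef_pos'].round(1),s['joint_vel'].round(3),s['contact_force'].round(1))
im=vision.read_camera("top");cv2.imwrite("pics/t12.png",im[:,:,::-1])
for b in blobs(im):
    w=ray("top",[b[1]],16)[0];d=w-(662,-37);print(b[0],np.round(b[1],1),w.round(1),"fence",(d@[.961,.276]).round(1),(d@[-.276,.961]).round(1))
E
```

```text
28.15 [343.4 -15.1 156.2] [ 0.003  0.051  0.033 -0.028  0.001  0.003] [-0.3  0.3  0.5]
323.5 [213.  272.7] [399.2 117. ] fence -210.1 220.5
190.5 [122.5 277.5] [389.5 292.2] fence -171.0 391.6
146.0 [273.9 147. ] [6.424e+02 4.000e-01] fence -8.5 41.4
141.5 [290.7 137.5] [661.4 -32.3] fence 0.7 4.7
136.0 [403.1 144.7] [ 647.3 -253.1] fence -73.8 -203.6
147.0 [311.3 129.2] [677.9 -72.8] fence 5.4 -38.8
698.0 [294.6 121.9] [692.6 -40. ] fence 28.6 -11.4
```

View pics/t12.png

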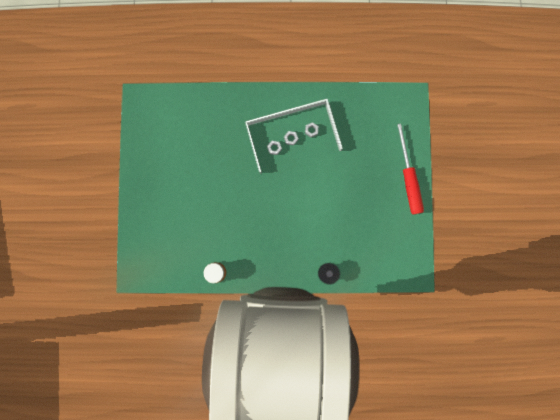

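All three nuts are well inside the fence, at (274,147), (291,138) and (311,129). The jar, spool and screwdriver are at the same pixels as at the start, and the arm is clear.

```bash
python3 -c "
from cell import finish_job
print(finish_job())"
```

```text
the job is handed in; nothing more can be done
None
```

All three hex nuts are inside the parts fence, and I handed the job in at about 28 s of the 72 s limit. I swept each nut along the mat at no more than about 80 mm/s, with the fingertips 18 mm apart as a cradle. The far-left nut needed two strokes, one across the mat and one into the fence.

**Final check:** in the last top view the nut centres are at about (−9, 41), (1, 5) and (5, −39) mm in the fence frame. Each nut is at least 25 mm inside the open side and the walls. The jar, spool and screwdriver are at their starting pixels, and the arm stood clear with about 0 N on the tool.

**What went wrong or disagreed:**
- On the first approach joint 6 reached its range limit and stopped there, leaving a tilt of about 3°. I corrected the tilt and used the half-turned grip where needed.
- The side and top cameras disagreed by 3–4 mm, which is small against the margins.

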